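# Wipe the broken biscuit off the cork tray into the crumb pan

### The arm

A 6-joint arm with a two-finger parallel gripper is mounted at the origin on the work surface. World frame = base frame: x ahead of the robot, y to its left, z up, the work surface at z = 0. Lengths are in m, angles in rad, forces in N, time in s.
With the tool pointing down it reaches from about 0.25 to 0.775 m from the base axis. Payload 4 kg.
Tool frame: the origin (TCP) lies between the finger pads; the fingertips stand 11 mm ahead of it and the grasp point (between the pads) lies 8 mm behind it; z points along the fingers, y is the line along which they close (so a half turn about z gives the same grasp; the last joint's range is limited). The gripper opens to 94 mm and grips with 3 to 60 N. Pads are 16 mm wide; open, the fingers measure 119 mm over their backs; the gripper's body (75 mm by 177 mm) begins 78 mm behind the grasp point.
Start: joints at [-1.278, 0.087, 1.371, -0, 1.684, -0.103], TCP at [0.212, -0.507, 0.217] pointing down, gripper open.
Joint ranges: [-3.1, 3.1], [-0.76, 2.03], [0.27, 2.55], [-1.08, 4.22], [0.17, 2.65], [-2.57, 2.57]. Speed limits (rad/s): [2.79, 2.79, 3.14, 3.14, 3.14, 3.14].

### API

Orientations are given as [roll, pitch, yaw] about the fixed x, y, z axes, in that order (R = Rz(yaw) Ry(pitch) Rx(roll)).
In Python, from workcell import arm, camera, job gives the robot as it stands.
- The arm moves only by the tool play_rows, never from a script. Its arguments are lists of equal length, an entry for each row: "delta_rot": the turn, a rotation vector about the tool's x, y, z in units of 8 degrees (1.0 is 8 degrees), a list of three; "dp": the shift along the tool's x, y, z in units of 40 mm (1.0 is 40 mm), a list of three; "grip": the opening in per cent of the stroke, from 0 (shut) to 100 (fully open). A call has 1 to 10 rows; each row shifts and turns the commanded pose from where the row before left it, along the tool's axes as they then stand; what a row does not reach is not made up. A row lasts 1/10 s, in which the tool goes at most 50 mm and 8.59 degrees, less where a joint would pass 70% of its speed; a pose out of reach is approached as far as the arm can. A call is refused whole if a number of a shift passes 1 or a number of a turn 1, either way. A call with a gripper value outside its range is refused whole. The fingers move at their own pace and stop on an object; "grip_force" is the grip in N (left out, the last holds). Time passes only in rows, so rows that do not move let the fingers close. It gives the time, the measured TCP pose, the force, the opening and the grip force at its end, in the units of the state.
- arm.sense(): the state, without advancing time (a new reading comes with each control period).
- camera(name): name is "scene" or "top" or "wrist"; returns a dict with "color" (480x640x3 uint8, blue, green, red), "K" (3x3 intrinsics, pixels), "R" (3x3) and "t" (3): a world point X has camera coordinates R X + t; the wrist camera has in their place "tool_from_camera" (4x4, takes a point from camera to tool coordinates, whose origin is the TCP and whose axes are the flange's). Camera axes: x right, y down, z forward; pixel columns grow to the right and rows downward; lengths in m; the calibration is good to about 2 mm. A picture is of the moment at which its call begins: read the wrist's pose just before it. There is no depth.
- job.sign_off(): hands the job in; it is judged then, once.
The state is a dict: "clock": time; "joint_positions": joint angles; "dq": joint speeds; "tau": joint torques, N m; "tool_pos": TCP position; "tool_rot": TCP orientation; "force": force on the tool from outside, world axes, zero at the start; "ft_torque": the same for the moment, N m; "gripper_width": finger opening in m; "grip_force": force on a finger pad.
Only numpy, scipy, OpenCV 4.12 (cv2) and the standard library are available. Lean on these libraries where they do the work, as an engineer would, in place of code of your own. Each camera call takes 0.05 s, during which the arm holds its last target. There are 200 camera calls.

### The job

Take the wooden scraper block, set its sole down on the cork tray and wipe all five broken biscuit pieces off the tray's open end into the steel crumb pan there; do not touch the pieces with the gripper, and leave the other things on the tray where they are. Then leave the scraper standing upright on its sole on the cleared cork.

Things in the scene. Friction and masses are not known exactly. Their poses are not given: they have to be found in the camera images.
- tray: fixed cork tray: flat cork slab 310 (its x) x 400 mm (its y), top 38 mm above the shelf top, on a plinth. Wooden rails 10 mm wide, 10 mm above the cork, along its long sides (x = -150 and +150 mm); its ends (y = -200 and +200 mm) are open and flush. Origin on the shelf top under its middle; x away from the robot, z up. The mate kit stands on x = +20 to +140 mm; the near half is the wiping lane
- lane (a point): centre of the wiping lane on the cork's top, at x = -63, y = 0, z = 38 mm of the tray; axes as the tray. The lane runs along y from end to end and is clear from x = -82 to +80 mm of this point (near rail to kit row); the pieces' centres lie within 40 mm of it in x and 95 mm in y
- pan: crumb pan: shallow open steel pan 210 (its x) x 150 mm (its y), 26 mm deep, walls 2 mm. It stands fixed on the shelf top at one open end of the tray (left or right, it varies), tucked 5 mm under the cork's overhang, rim 12 mm below the cork's top, so what is pushed off that end falls in. Origin at the centre of its underside; axes as the tray
- scraper: wooden scraper block, about 0.16 kg: sole 124 (its x) x 40 (its y) x 18 mm high with steel edges; upright grip on it 90 long (x) x 24 mm thick (y), from 18 to 75 mm above the underside. Origin at the centre of the underside, z up. Starts loose on its sole on the shelf top, its centre 70 mm off the tray's end opposite the pan, turned up to 0.5 rad from the tray's axes. Either long face wipes
- piece0: an irregular broken piece of pale hard biscuit, about 31 x 28 mm and 12 mm thick, 11 g, lying flat and loose on the cork in the wiping lane; origin at its centre (6 mm above the cork)
- piece1: an irregular broken piece of pale hard biscuit, about 31 x 28 mm and 12 mm thick, 11 g, lying flat and loose on the cork in the wiping lane; origin at its centre (6 mm above the cork)
- piece2: an irregular broken piece of pale hard biscuit, about 31 x 28 mm and 12 mm thick, 11 g, lying flat and loose on the cork in the wiping lane; origin at its centre (6 mm above the cork)
- piece3: an irregular broken piece of pale hard biscuit, about 31 x 28 mm and 12 mm thick, 11 g, lying flat and loose on the cork in the wiping lane; origin at its centre (6 mm above the cork)
- piece4: an irregular broken piece of pale hard biscuit, about 31 x 28 mm and 12 mm thick, 11 g, lying flat and loose on the cork in the wiping lane; origin at its centre (6 mm above the cork)
- gourd: bystander: brown calabash gourd, 82 mm across and 108 mm high, in a steel wire ring stand (one piece), loose on the tray's far half; origin at the centre of its underside
- jar: bystander: white ceramic jar with a ribbed twist cap, 74 mm across, 90 mm high, loose on the tray's far half; origin at the centre of its underside
- clear_box: bystander: clear plastic box with a sliding lid, shut, 85 x 110 x 53 mm, whole biscuits inside, loose on the tray's far half; origin at the centre of its underside
- bombilla: bystander: steel drinking straw with a brass tip and a flat strainer, 195 mm long (along its y), 10 mm high, lying loose along the tray's far rail; origin under its middle
Mind the look-alikes: they are no part of the job. Leave any pink look-alike of the piece4 alone. What is shaped like the scraper but red is not meant.

How it is judged:
On the way, in this order (a step that is already met when the one before it is completed fails the run):
1. the scraper's sole is down on the cork (within 6 mm), upright (z of scraper in the frame of tray between 0.03 and 0.044 m and x of scraper in the frame of tray between -0.15 and 0.15 m and y of scraper in the frame of tray between -0.195 and 0.195 m and angle between scraper's own z axis and vertical below 0.2 rad), for 0.2 s.
2. all five pieces are in the pan (x of piece0 in the frame of pan between -0.105 and 0.105 m and y of piece0 in the frame of pan between -0.075 and 0.075 m and z of piece0 in the frame of pan between 0 and 0.034 m and x of piece1 in the frame of pan between -0.105 and 0.105 m and y of piece1 in the frame of pan between -0.075 and 0.075 m and z of piece1 in the frame of pan between 0 and 0.034 m and x of piece2 in the frame of pan between -0.105 and 0.105 m and y of piece2 in the frame of pan between -0.075 and 0.075 m and z of piece2 in the frame of pan between 0 and 0.034 m and x of piece3 in the frame of pan between -0.105 and 0.105 m and y of piece3 in the frame of pan between -0.075 and 0.075 m and z of piece3 in the frame of pan between 0 and 0.034 m and x of piece4 in the frame of pan between -0.105 and 0.105 m and y of piece4 in the frame of pan between -0.075 and 0.075 m and z of piece4 in the frame of pan between 0 and 0.034 m), for 0.2 s.
At the end, for the whole second after the job is handed in: All five pieces lie at rest in the pan: their centres inside its 210 x 150 mm outline and less than 34 mm above its underside. The scraper stands released and still on its sole on the cork: upright within 0.1 rad, sole within 5 mm of the cork's top, its centre within the cork's outline (all of step 2 and z of scraper in the frame of tray between 0.033 and 0.043 m and x of scraper in the frame of tray between -0.15 and 0.15 m and y of scraper in the frame of tray between -0.195 and 0.195 m and angle between scraper's own z axis and vertical below 0.1 rad and linear speed of each of scraper, piece0, piece1, piece2, piece3, piece4 below 0.02 m/s); the robot touches nothing.
It fails at once if the gripper or arm touches a biscuit piece (contact force between any of the fingers, the arm and piece0 above 0.3 N or contact force between any of the fingers, the arm and piece1 above 0.3 N or contact force between any of the fingers, the arm and piece2 above 0.3 N or contact force between any of the fingers, the arm and piece3 above 0.3 N or contact force between any of the fingers, the arm and piece4 above 0.3 N).
It fails at once if the gourd, jar, clear box or bombilla is shifted by more than 20 mm or tipped by more than 0.35 rad (distance of any of gourd, jar, clear_box, bombilla from where it was at the start of the episode above 0.02 m or angle between any of gourd, jar, clear_box, bombilla's own z axis and vertical above 0.35 rad).
It also fails if it takes over 58 s, if anything falls off the work surface, if the arm or the gripper's body presses on something with over 40 N, if the wrist force passes 120 N, or if a joint passes its speed limit or range.

## Working session

There is one attempt and no reset: what is moved stays moved. The work goes in short steps, Python scripts to look and compute and a tool call to move; the robot and the scene stay as the last step left them, time stands still between calls to the robot, and variables do not carry over. Pictures are saved under pics/ and viewed, at most 10 in all, crops included, and the job is handed in when it is done.

Besides the shell and the picture viewer there is one more tool, called after ">>>" as name(argument=value, ...) on one line, values as JSON. play_rows: Moves the arm, as the interface text tells. Its arguments: {"type":"object","properties":{"delta_rot":{"type":"array"},"dp":{"type":"array"},"grip":{"type":"array"},"grip_force":{"type":"number"}},"required":["delta_rot","dp","grip"]}

```bash
mkdir -p pics; python3 - <<'E'
from workcell import arm,camera,job
import cv2,pickle
s=arm.sense();print(s)
d={}
for n in("scene","top"):
    c=camera(n);d[n]=c;cv2.imwrite(f"pics/{n}0.png",c["color"])
    print(n,c["K"],c["R"],c["t"])
pickle.dump(d,open("c0.pkl","wb"))
E
```

```text
{'clock': 0.0, 'joint_positions': array([-1.27809120e+00,  8.79460780e-02,  1.37224400e+00,  1.78186181e-05,
        1.68361421e+00, -1.03112011e-01]), 'dq': array([ 0.00095386,  0.00132472, -0.0024633 ,  0.00149624,  0.00103034,
       -0.00151886]), 'tau': array([ 4.89009781e-04, -3.40182924e+01, -3.02428436e+01,  7.18543259e-02,
        3.29327141e-02, -1.52680159e-04]), 'tool_pos': array([ 0.21190089, -0.50696735,  0.21531425]), 'tool_rot': array([-3.13939459e+00, -2.45257930e-04,  3.95818859e-01]), 'force': array([ 0.05605129, -0.21616761,  0.56646143]), 'ft_torque': array([-0.01141098,  0.00034618,  0.00997522]), 'grip_force': 0.0, 'gripper_width': 0.09428000548639096}
scene [[614.03583      0.         313.55998496]
 [  0.         614.03583    241.99827266]
 [  0.           0.           1.        ]] [[-5.44164671e-01  8.38978365e-01  3.38724325e-04]
 [ 6.31192785e-01  4.09660031e-01 -6.58615462e-01]
 [-5.52702885e-01 -3.58181466e-01 -7.52479607e-01]] [ 0.24983527 -0.32827959  1.7589005 ]
top [[553.92981561   0.         323.2311013 ]
 [  0.         553.92981561 239.81367678]
 [  0.           0.           1.        ]] [[ 0.00769094 -0.99996028 -0.00450379]
 [-0.98960158 -0.0069642  -0.14366705]
 [ 0.14362998  0.00556189 -0.98961583]] [0.06509754 0.54918675 1.04470371]
```

View pics/top0.png

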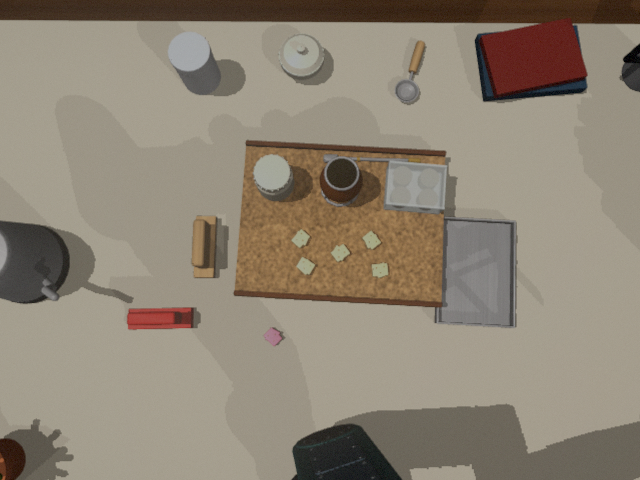

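View pics/scene0.png

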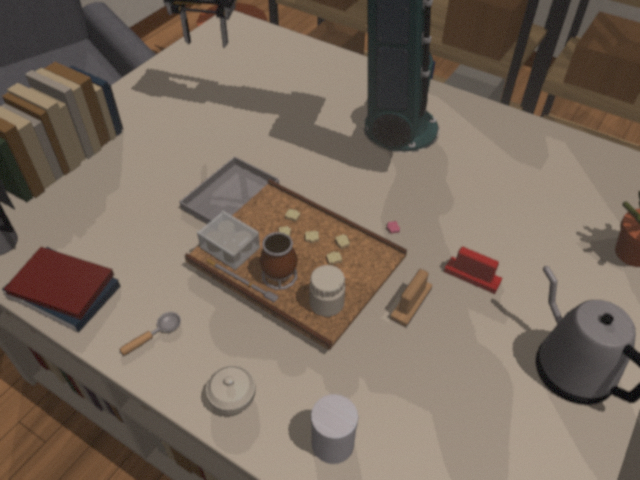

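The top view shows the tray at about (340,222), the scraper at (205,246), the pan on the right (y−) at (478,272) and five pale pieces in the lane. The pink and red look-alikes lie off the tray. I'll enlarge it for measuring.

```bash
python3 - <<'E'
import cv2,pickle
c=pickle.load(open("c0.pkl","rb"))["top"]["color"]
cv2.imwrite("pics/crop1.png",cv2.resize(c[135:335,185:445],(780,600),interpolation=cv2.INTER_CUBIC))
E
```

```text
(no output)
```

View pics/crop1.png

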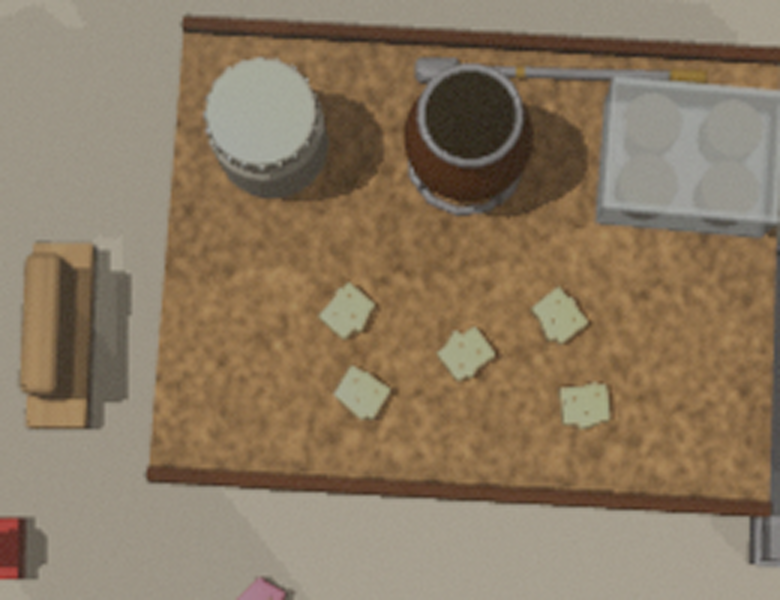

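```bash
cat >h.py <<'E'
import numpy as np,pickle
def ray(c,p,z):
    p=np.atleast_2d(np.array(p,float));K,R,t=c["K"],c["R"],c["t"]
    d=np.c_[p,np.ones(len(p))]@np.linalg.inv(K).T@R; o=-R.T@t
    return o+d*((z-o[2])/d[:,2])[:,None]
E
python3 - <<'E'
from h import *
np.set_printoptions(precision=4,suppress=True)
c=pickle.load(open("c0.pkl","rb"))["top"]
f=lambda l,z:ray(c,np.array(l)/3+[185,135],z)[:,:2]
print("cam",-c["R"].T@c["t"])
print("rail far-left,near-left",f([(184,16),(149,468)],.048))
print("far rail edge",f([(184,16),(780,48)],.048),"near",f([(149,468),(770,500)],.048))
print("sole",f([(37,241),(96,241),(88,428),(28,428)],.018))
print("grip",f([(30,252),(58,252),(52,397),(24,393)],.075))
print("pieces",f([(347,310),(362,392),(467,353),(560,315),(585,404)],.05))
print("jar,gourd base edge, box front",f([(275,198),(465,212),(600,222),(765,235)],.038))
p=lambda l,z:ray(c,l,z)[:,:2]
print("pan",p([(443,218),(516,219),(515,326),(436,324)],.026))
E
```

```text
cam [0.3929 0.0631 1.113 ]
rail far-left,near-left [[0.7471 0.2241]
 [0.4471 0.2382]]
far rail edge [[ 0.7471  0.2241]
 [ 0.7275 -0.1715]] near [[ 0.4471  0.2382]
 [ 0.4297 -0.158 ]]
sole [[0.5999 0.323 ]
 [0.6001 0.2834]
 [0.4746 0.2843]
 [0.4743 0.3239]]
grip [[0.582  0.3137]
 [0.5821 0.2959]
 [0.4897 0.2961]
 [0.492  0.3137]]
pieces [[ 0.5498  0.1129]
 [ 0.4966  0.1025]
 [ 0.5224  0.0352]
 [ 0.5475 -0.0248]
 [ 0.49   -0.0405]]
jar,gourd base edge, box front [[ 0.626   0.162 ]
 [ 0.6175  0.0365]
 [ 0.6113 -0.0524]
 [ 0.6034 -0.1608]]
pan [[ 0.5963 -0.1691]
 [ 0.5953 -0.3142]
 [ 0.3847 -0.3034]
 [ 0.3873 -0.1506]]
```

>>> play_rows(delta_rot=[[0,0,0.962],[0,0,0.962],[0,0,0.962],[0,0,0],[0,0,0],[0,0,0],[0,0,0],[0,0,0],[0,0,0],[0,0,0]], dp=[[0,0,0],[0,0,0],[0,0,0],[0.34,-0.8,0],[0.34,-0.8,0],[0.34,-0.8,0],[0.34,-0.8,0],[0.34,-0.8,0],[0.34,-0.8,0],[0.34,-0.8,0]], grip=[100,100,100,100,100,100,100,100,100,100])

```text
clock: 1.1
tool_pos: [0.309, -0.2826, 0.216]
tool_rot: [-3.141, 0.0, -0.008]
force: [0.5, -0.0, -0.2]
gripper_width: 0.094
grip_force: 0.0
```

>>> play_rows(delta_rot=[[0,0,0],[0,0,0],[0,0,0],[0,0,0],[0,0,0],[0,0,0],[0,0,0],[0,0,0],[0,0,0],[0,0,0]], dp=[[0.34,-0.8,0],[0.34,-0.8,0],[0.34,-0.8,0],[0.34,-0.8,0],[0.34,-0.8,0],[0.34,-0.8,0],[0.34,-0.8,0],[0.34,-0.8,0],[0.34,-0.8,0],[0.34,-0.8,0]], grip=[100,100,100,100,100,100,100,100,100,100])

```text
clock: 2.1
tool_pos: [0.4472, 0.0363, 0.216]
tool_rot: [3.141, 0.001, -0.007]
force: [0.9, -0.5, 0.0]
gripper_width: 0.0942
grip_force: 0.0
```

>>> play_rows(delta_rot=[[0,0,0],[0,0,0],[0,0,0],[0,0,0],[0,0,0],[0,0,0],[0,0,0],[0,0,0],[0,0,0],[0,0,0]], dp=[[0.25,-0.744,0],[0.25,-0.744,0],[0.25,-0.744,0],[0.25,-0.744,0],[0.25,-0.744,0],[0.25,-0.744,0],[0.25,-0.744,0],[0.25,-0.744,0],[0.25,-0.744,0],[0,0,0]], grip=[100,100,100,100,100,100,100,100,100,100])

```text
clock: 3.1
tool_pos: [0.5389, 0.305, 0.2144]
tool_rot: [-3.142, 0.003, -0.004]
force: [0.6, -0.8, -0.3]
gripper_width: 0.0944
grip_force: 0.0
```

```bash
python3 - <<'E'
from workcell import arm,camera
import cv2,pickle
s=arm.sense();c=camera("wrist");pickle.dump((s,c),open("w1.pkl","wb"))
print(s["tool_pos"],s["tool_rot"],c["K"],c["tool_from_camera"])
cv2.imwrite("pics/w1.png",c["color"])
E
```

```text
[0.53892334 0.30495201 0.21440411] [-3.14155221e+00  2.51937953e-03 -3.51091666e-03] [[419.16138528   0.         320.02302865]
 [  0.         419.16138528 241.02632722]
 [  0.           0.           1.        ]] [[ 3.61741132e-04 -9.74008323e-01 -2.26511934e-01  6.42571527e-02]
 [ 9.99999005e-01  4.34971377e-05  1.40996632e-03 -4.18164305e-04]
 [-1.36346631e-03 -2.26512219e-01  9.74007369e-01 -1.67615834e-01]
 [ 0.00000000e+00  0.00000000e+00  0.00000000e+00  1.00000000e+00]]
```

View pics/w1.png

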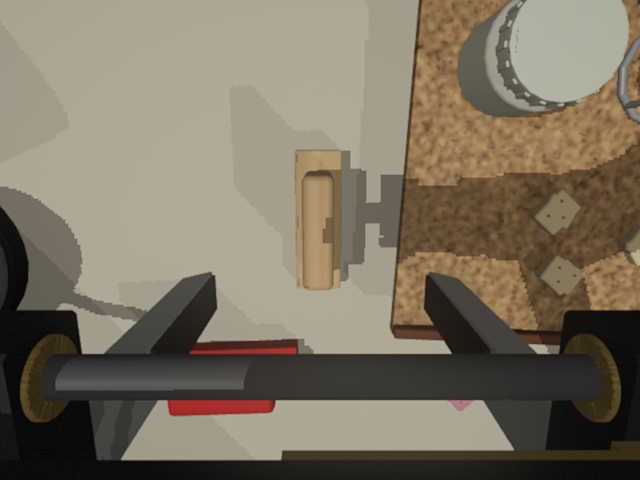

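```bash
python3 - <<'E'
from h import *
from scipy.spatial.transform import Rotation as Ro
np.set_printoptions(precision=4,suppress=True)
s,c=pickle.load(open("w1.pkl","rb"))
T=np.eye(4);T[:3,:3]=Ro.from_euler("xyz",s["tool_rot"]).as_matrix();T[:3,3]=s["tool_pos"]
M=np.linalg.inv(T@c["tool_from_camera"]);d=dict(K=c["K"],R=M[:3,:3],t=M[:3,3])
print(ray(d,[(303,173),(333,173),(332,289),(303,289)],.075))
print(ray(d,[(296,150),(340,150),(296,286)],.018))
print(ray(d,[(418,0),(392,325)],.038))
E
```

```text
[[0.5821 0.3171 0.075 ]
 [0.582  0.2954 0.075 ]
 [0.4933 0.2958 0.075 ]
 [0.4934 0.3182 0.075 ]]
[[0.5974 0.3251 0.018 ]
 [0.5973 0.2877 0.018 ]
 [0.4758 0.327  0.018 ]]
[[0.7063 0.2316 0.038 ]
 [0.4462 0.2415 0.038 ]]
```

>>> play_rows(delta_rot=[[0,0,0],[0,0,0],[0,0,0],[0,0,0],[0,0,0],[0,0,0],[0,0,0],[0,0,0]], dp=[[-0.03,-0.02,0.7],[0,0,0.7],[0,0,0.7],[0,0,0.7],[0,0,0.7],[0,0,0.4],[0,0,0.3],[0,0,0]], grip=[100,100,100,100,100,100,100,100])

```text
clock: 3.95
tool_pos: [0.5369, 0.3018, 0.0469]
tool_rot: [3.14, 0.003, -0.008]
force: [-1.3, 0.1, 0.2]
gripper_width: 0.0941
grip_force: 0.0
```

>>> play_rows(delta_rot=[[0,0,0],[0,0,0],[0,0,0],[0,0,0],[0,0,0],[0,0,0],[0,0,0],[0,0,0]], dp=[[0,0,0],[0,0,0],[0,0,0],[0,0,0],[0,0,0],[0,0,0],[0,0,0],[0,0,0]], grip=[20,20,15,10,10,10,10,10], grip_force=35)

```text
clock: 4.75
tool_pos: [0.5378, 0.3028, 0.0484]
tool_rot: [3.141, 0.0, -0.007]
force: [0.1, 0.4, 0.0]
gripper_width: 0.0335
grip_force: 0.0
```

>>> play_rows(delta_rot=[[0,0,0],[0,0,0],[0,0,0],[0,0,0],[0,0,0]], dp=[[0,0,0],[0,0,0],[0,0,0],[0,0,0],[0,0,0]], grip=[10,10,10,10,10])

```text
clock: 5.25
tool_pos: [0.5381, 0.3031, 0.0488]
tool_rot: [-3.141, -0.001, -0.007]
force: [0.5, 1.7, 2.4]
gripper_width: 0.0236
grip_force: 35.0
```

>>> play_rows(delta_rot=[[0,0,0],[0,0,0],[0,0,0],[0,0,0],[0,0,0],[0,0,0],[0,0,0],[0,0,0.27],[0,0,0],[0,0,0]], dp=[[0,0,-0.4],[0,0,-0.6],[0,0,-0.6],[-0.06,0.5,0],[-0.06,0.7,0],[-0.06,0.7,0],[-0.06,0.7,0],[0,0,0],[0,0,0],[0,0,0]], grip=[10,10,10,10,10,10,10,10,10,10])

```text
clock: 6.25
tool_pos: [0.5274, 0.1988, 0.1128]
tool_rot: [3.141, 0.0, -0.044]
force: [0.6, 1.3, -1.3]
gripper_width: 0.0239
grip_force: 35.0
```

```bash
python3 - <<'E'
from workcell import arm,camera
import cv2,pickle
s=arm.sense();c=camera("scene");t=camera("top")
print({k:s[k] for k in("tool_pos","tool_rot","force","gripper_width")})
a=cv2.resize(c["color"][140:340,180:440],(780,600),interpolation=cv2.INTER_CUBIC)
cv2.imwrite("pics/s2.png",a)
E
```

```text
{'tool_pos': array([0.52743695, 0.198762  , 0.11279834]), 'tool_rot': array([ 3.14125767e+00,  6.80072650e-05, -4.41784442e-02]), 'force': array([ 0.63846108,  1.26198751, -1.30357952]), 'gripper_width': 0.02394944933066031}
```

View pics/s2.png

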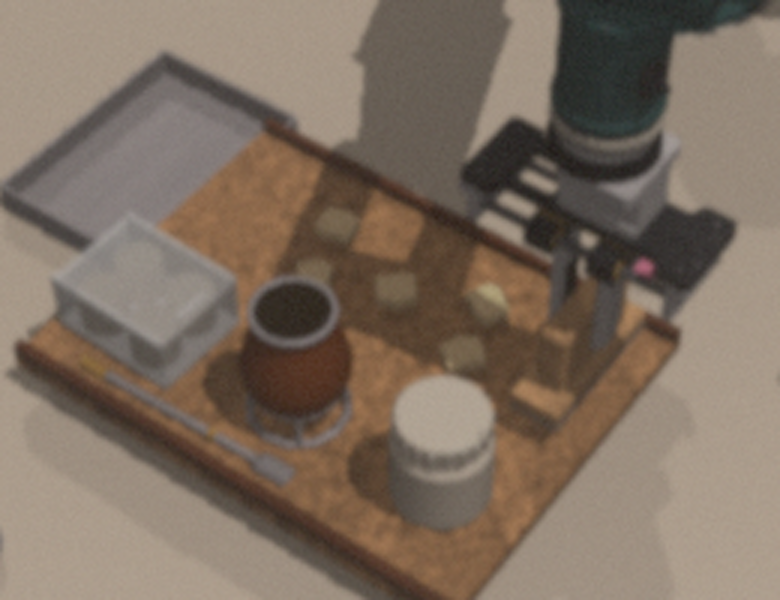

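The scraper is held upright over the lane at about (555,360), behind all the pieces. Next I lower it onto the cork.

>>> play_rows(delta_rot=[[0,0,0],[0,0,0],[0,0,0],[0,0,0]], dp=[[0,0,0.3],[0,0,0.25],[0,0,0.05],[0,0,0]], grip=[10,10,10,10])

```text
clock: 6.75
tool_pos: [0.5269, 0.1989, 0.0874]
tool_rot: [3.141, 0.002, -0.044]
force: [-0.1, 0.2, -2.1]
gripper_width: 0.024
grip_force: 35.0
```

>>> play_rows(delta_rot=[[0,0,0],[0,0,0],[0,0,0]], dp=[[0,0,0.05],[0,0,0],[0,0,0]], grip=[10,10,10])

```text
clock: 7.05
tool_pos: [0.5277, 0.1989, 0.0868]
tool_rot: [-3.141, -0.0, -0.045]
force: [-0.4, -0.1, 0.5]
gripper_width: 0.0237
grip_force: 35.0
```

>>> play_rows(delta_rot=[[0,0,0],[0,0,0],[0,0,0]], dp=[[0,0,0.02],[0,0,0],[0,0,0]], grip=[10,10,10])

```text
clock: 7.35
tool_pos: [0.5277, 0.199, 0.0867]
tool_rot: [-3.141, -0.001, -0.045]
force: [-0.5, 0.5, 5.7]
gripper_width: 0.0239
grip_force: 35.0
```

>>> play_rows(delta_rot=[[0,0,0],[0,0,0],[0,0,0],[0,0,0],[0,0,0],[0,0,0],[0,0,0],[0,0,0],[0,0,0],[0,0,0]], dp=[[0,0.1,0],[0,0.2,0],[0,0.25,0],[0,0.25,0],[0,0.25,0],[0,0.25,0],[0,0.25,0],[0,0.25,0],[0,0.25,0],[0,0.25,0]], grip=[10,10,10,10,10,10,10,10,10,10])

```text
clock: 8.35
tool_pos: [0.5245, 0.1075, 0.0869]
tool_rot: [-3.139, -0.003, -0.045]
force: [1.3, 3.5, 5.4]
gripper_width: 0.0237
grip_force: 35.0
```

>>> play_rows(delta_rot=[[0,0,0],[0,0,0],[0,0,0],[0,0,0],[0,0,0],[0,0,0],[0,0,0],[0,0,0],[0,0,0],[0,0,0]], dp=[[0,0.25,0],[0,0.25,0],[0,0.25,0],[0,0.25,0],[0,0.25,0],[0,0.25,0],[0,0.25,0],[0,0.25,0],[0,0.25,0],[0,0.25,0]], grip=[10,10,10,10,10,10,10,10,10,10])

```text
clock: 9.35
tool_pos: [0.5198, 0.0077, 0.0869]
tool_rot: [-3.139, -0.003, -0.045]
force: [1.8, 5.0, 5.8]
gripper_width: 0.0237
grip_force: 35.0
```

```bash
python3 - <<'E'
from workcell import arm,camera
import cv2
print({k:v for k,v in arm.sense().items() if k in("tool_pos","tool_rot","force","gripper_width")})
a=camera("scene")["color"][140:340,180:440];w=camera("wrist")["color"]
a=cv2.resize(a,(468,360),interpolation=cv2.INTER_CUBIC);w=cv2.resize(w,(480,360))[:,90:420]
cv2.imwrite("pics/m3.png",cv2.hconcat([a,w]))
E
```

```text
{'tool_pos': array([0.51981399, 0.00765062, 0.08686084]), 'tool_rot': array([-3.13878188e+00, -2.86122924e-03, -4.52337536e-02]), 'force': array([1.75335494, 5.00724021, 5.81084688]), 'gripper_width': 0.023715338245688063}
```

View pics/m3.png

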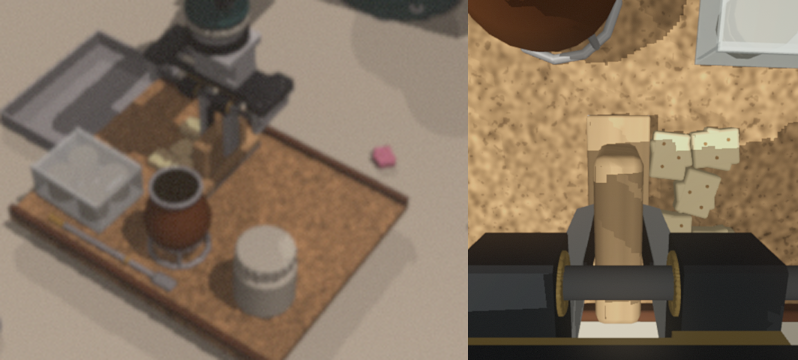

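>>> play_rows(delta_rot=[[0,0,0],[0,0,0],[0,0,0],[0,0,0],[0,0,0],[0,0,0],[0,0,0],[0,0,0],[0,0,0],[0,0,0]], dp=[[0,0.25,0],[0,0.25,0],[0,0.25,0],[0,0.25,0],[0,0.25,0],[0,0.25,0],[0,0.25,0],[0,0.25,0],[0,0.25,0],[0,0.25,0]], grip=[10,10,10,10,10,10,10,10,10,10])

```text
clock: 10.45
tool_pos: [0.5151, -0.0922, 0.0868]
tool_rot: [-3.139, -0.002, -0.045]
force: [1.6, 5.6, 6.5]
gripper_width: 0.0237
grip_force: 35.0
```

>>> play_rows(delta_rot=[[0,0,0],[0,0,0],[0,0,0],[0,0,0],[0,0,0],[0,0,0],[0,0,0],[0,0,0],[0,0,0],[0,0,0]], dp=[[0,0.25,0],[0,0.25,0],[0,0.25,0],[0,0.25,0],[0,0.2,-0.01],[0,0.2,-0.01],[0,0.2,-0.01],[0,0.2,-0.01],[0,0.2,0],[0,0,0]], grip=[10,10,10,10,10,10,10,10,10,10])

```text
clock: 11.45
tool_pos: [0.5103, -0.1746, 0.0867]
tool_rot: [3.139, 0.001, -0.046]
force: [-0.1, -0.7, -0.6]
gripper_width: 0.0239
grip_force: 35.0
```

```bash
python3 - <<'E'
from workcell import arm,camera
import cv2
print({k:v for k,v in arm.sense().items() if k in("tool_pos","tool_rot","force","gripper_width")})
a=camera("scene")["color"][140:340,180:440];w=camera("wrist")["color"]
a=cv2.resize(a,(468,360),interpolation=cv2.INTER_CUBIC);w=cv2.resize(w,(480,360))[:,150:480]
cv2.imwrite("pics/m4.png",cv2.hconcat([a,w]))
E
```

```text
{'tool_pos': array([ 0.51032319, -0.17460714,  0.08674357]), 'tool_rot': array([ 3.13942029e+00,  1.02903234e-03, -4.60189588e-02]), 'force': array([-0.06271239, -0.7405103 , -0.60787861]), 'gripper_width': 0.023884536047165367}
```

View pics/m4.png

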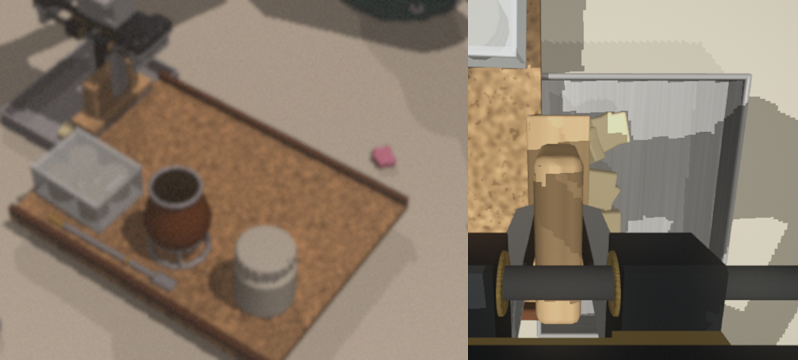

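>>> play_rows(delta_rot=[[0,0,0],[0,0,0],[0,0,0],[0,0,0],[0,0,0],[0,0,0],[0,0,0],[0,0,0],[0,0,0],[0,0,0]], dp=[[0,0,-0.08],[0,-0.2,0],[0,-0.4,0],[0,-0.5,0],[0,-0.5,0],[0,-0.7,0],[0,-0.7,0],[0,-0.7,0],[0,0,0],[0,0,0]], grip=[10,10,10,10,10,10,10,10,10,10])

```text
clock: 12.55
tool_pos: [0.5171, -0.0236, 0.0903]
tool_rot: [3.141, 0.0, -0.042]
force: [0.0, 0.7, -1.9]
gripper_width: 0.0236
grip_force: 35.0
```

```bash
python3 - <<'E'
from workcell import arm,camera
import cv2
print({k:v for k,v in arm.sense().items() if k in("tool_pos","tool_rot","force","gripper_width")})
a=camera("scene")["color"][140:290,170:370];w=camera("wrist")["color"][:,300:]
a=cv2.resize(a,(480,360),interpolation=cv2.INTER_CUBIC);w=cv2.resize(w,(255,360))
cv2.imwrite("pics/m5.png",cv2.hconcat([a,w]))
E
```

```text
{'tool_pos': array([ 0.51710348, -0.02357589,  0.09031828]), 'tool_rot': array([ 3.14113023e+00,  3.44509184e-04, -4.22173185e-02]), 'force': array([ 0.02487169,  0.66005291, -1.93881423]), 'gripper_width': 0.02356897090969784}
```

View pics/m5.png

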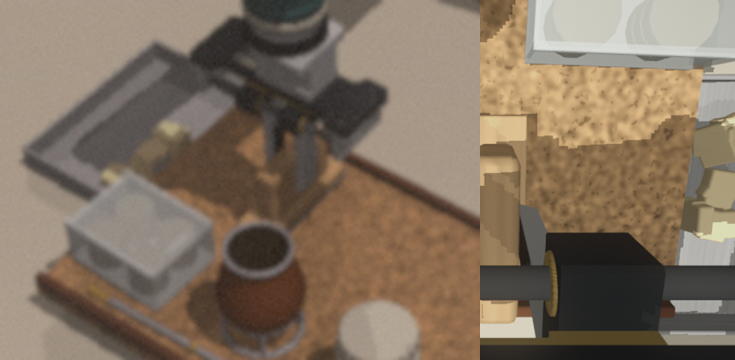

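```bash
python3 - <<'E'
from workcell import arm,camera
import cv2
t=camera("top")["color"][205:335,420:530];w=camera("wrist")["color"][110:350,520:]
t=cv2.resize(t,(482,570),interpolation=cv2.INTER_CUBIC);w=cv2.resize(w,(285,570),interpolation=cv2.INTER_CUBIC)
cv2.imwrite("pics/m6.png",cv2.hconcat([t,w]))
E
```

```text
(no output)
```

View pics/m6.png

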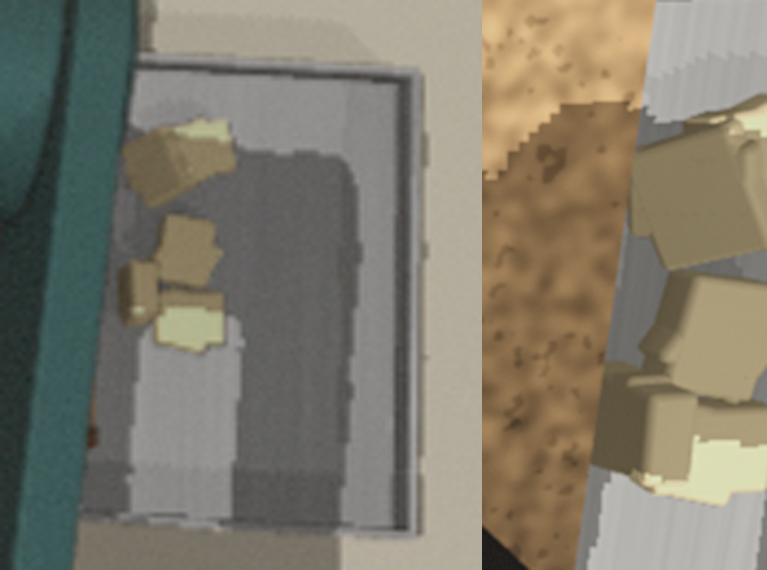

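All five pieces are in the pan, a couple of them leaning on each other. Now I set the scraper down and release it.

>>> play_rows(delta_rot=[[0,0,0],[0,0,0],[0,0,0],[0,0,0]], dp=[[0,0,0.06],[0,0,0.03],[0,0,0],[0,0,0]], grip=[10,10,10,10])

```text
clock: 13.15
tool_pos: [0.5174, -0.0252, 0.0868]
tool_rot: [3.141, 0.0, -0.045]
force: [-0.4, -0.5, -1.1]
gripper_width: 0.0238
grip_force: 35.0
```

>>> play_rows(delta_rot=[[0,0,0],[0,0,0],[0,0,0]], dp=[[0,0,0.02],[0,0,0],[0,0,0]], grip=[10,10,10])

```text
clock: 13.45
tool_pos: [0.5175, -0.0251, 0.0867]
tool_rot: [3.141, -0.0, -0.045]
force: [-1.4, -0.4, 5.1]
gripper_width: 0.024
grip_force: 35.0
```

>>> play_rows(delta_rot=[[0,0,0],[0,0,0],[0,0,0],[0,0,0],[0,0,0],[0,0,0],[0,0,0],[0,0,0],[0,0,0],[0,0,0]], dp=[[0,0,0],[0,0,0],[0,0,0],[0,0,0],[0,0,0],[0,0,0],[0,0,0],[0,0,0],[0,0,0],[0,0,0]], grip=[60,60,60,60,60,60,60,60,60,60])

```text
clock: 14.45
tool_pos: [0.5175, -0.0249, 0.0861]
tool_rot: [3.141, -0.0, -0.045]
force: [0.4, -0.4, -1.2]
gripper_width: 0.0563
grip_force: 0.0
```

>>> play_rows(delta_rot=[[0,0,0],[0,0,0],[0,0,0],[0,0,0],[0,0,0],[0,0,0],[0,0,0],[0,0,0],[0,0,0],[0,0,0]], dp=[[0,0,-0.2],[0,0,-0.4],[0,0,-0.6],[0,0,-0.7],[0,0,-0.7],[0,0,-0.7],[0,0,-0.5],[-0.7,0,0],[-0.7,0,0],[-0.7,0,0]], grip=[60,60,60,60,60,60,60,60,60,60])

```text
clock: 15.45
tool_pos: [0.4328, -0.0211, 0.2389]
tool_rot: [3.141, -0.001, -0.045]
force: [-0.7, 0.0, 0.3]
gripper_width: 0.0565
grip_force: 0.0
```

>>> play_rows(delta_rot=[[0,0,0],[0,0,0],[0,0,0],[0,0,0],[0,0,0],[0,0,0]], dp=[[-0.7,0,0],[-0.7,0,0],[-0.5,0,0],[0,0,0],[0,0,0],[0,0,0]], grip=[60,60,60,60,60,60])

```text
clock: 16.05
tool_pos: [0.3584, -0.0178, 0.2383]
tool_rot: [3.142, -0.001, -0.045]
force: [0.3, -0.5, 0.3]
gripper_width: 0.0563
grip_force: 0.0
```

```bash
python3 - <<'E'
from workcell import arm,camera
import cv2
t=camera("top")["color"][135:335,230:520];s=camera("scene")["color"][140:340,170:430]
cv2.imwrite("pics/m7.png",cv2.hconcat([cv2.resize(t,(435,300),interpolation=cv2.INTER_CUBIC),cv2.resize(s,(365,300),interpolation=cv2.INTER_CUBIC)]))
E
```

```text
(no output)
```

View pics/m7.png

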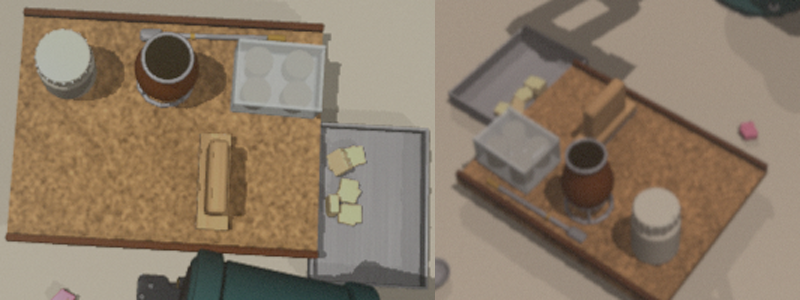

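The scraper stands upright on the cleared cork at about (215,180). All five pieces are in the pan at about (345,185), the kit has not moved, and the arm is clear.

```bash
python3 -c "
from workcell import job
print(job.sign_off())"
```

```text
the job is handed in; nothing more can be done
None
```

I wiped all five biscuit pieces into the pan, left the scraper standing upright on the cleared cork, left the kit where it was, and handed the job in at about 16 s; the sign-off gave no verdict.

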